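# White reference tile held flush on a reflectance reader's tilted head

## Robot

A 6-joint arm with a two-finger parallel gripper is mounted at the origin on the work surface. World frame = base frame: x ahead of the robot, y to its left, z up, the work surface at z = 0. Lengths are in m, angles in rad, forces in N, time in s.
With the tool pointing down it reaches from about 0.375 to 0.9 m from the base axis. Payload 3.1 kg.
Tool frame: the origin (TCP) lies on the centre line of the jaws, within the pads' length; the fingertips stand 22 mm ahead of it and the grasp point (between the pads) lies 3 mm ahead of it; z points along the fingers, y is the line along which they close (so a half turn about z gives the same grasp; the last joint's range is limited). The gripper opens to 85 mm and grips with 20 to 120 N. Pads are 22 mm wide; open, the fingers measure 114 mm over their backs; the gripper's body (76 mm by 85 mm) begins 54 mm behind the grasp point. The pads swing forward as they close: fully open they stand 13 mm farther back than shut.
Start: joints at [-1.286, 0.527, 1.433, -0, 1.181, -0.178], TCP at [0.279, -0.559, 0.253] pointing down, gripper open.
Joint ranges: [-3.08, 3.08], [-0.75, 2.2], [0.22, 2.44], [-1.43, 4.57], [0, 2.65], [-2.85, 2.85]. Speed limits (rad/s): [2.79, 2.79, 3.14, 3.14, 3.14, 3.14].

## Interface

Orientations are given as [roll, pitch, yaw] about the fixed x, y, z axes, in that order (R = Rz(yaw) Ry(pitch) Rx(roll)).
In Python, from station import bot, get_image, workorder gives the robot as it stands.
- The arm moves only by the shell command python3 -m creep 'ROWS' [OPENING] [FORCE]. ROWS is JSON, one flat list of numbers, 4 for each row, row after row: the shift along the tool's x, y, z in mm, then the turn about the tool's z in rad. In form: [x, y, z, turn, x, y, z, turn, ...]. A call has 1 to 12 rows; each row shifts and turns the commanded pose from where the row before left it, along the tool's axes as they then stand; what a row does not reach is not made up. A row lasts 1/12 s, in which the tool goes at most 41.7 mm and 7.16 degrees, less where a joint would pass 70% of its speed; a pose out of reach is approached as far as the arm can. A call is refused whole if a number of a shift passes 41.7 or a number of a turn 0.125, either way. A call with a gripper value outside its range is refused whole. OPENING is the gripper's target within -1 to 1 (fully open at 1, half-way at 0, shut at -1), set as the call begins (- or left out, the last holds). The fingers move at their own pace and stop on an object; FORCE is the grip in N (left out, the last holds). Time passes only in rows, so rows that do not move let the fingers close. It gives the time, the measured TCP pose, the force, the opening and the grip force at its end, in the units of the state.
- bot.get_state(): the state, without advancing time (a new reading comes with each control period).
- get_image(name): name is "scene" or "top" or "wrist"; returns a dict with "frame" (384x512x3 uint8, blue, green, red), "intrinsics" (3x3 intrinsics, pixels), "rvec" (rotation vector, rad) and "tvec" (3), from world to camera coordinates, as OpenCV has them; the wrist camera has in their place "mount" (4x4, takes a point from camera to tool coordinates, whose origin is the TCP and whose axes are the flange's). Camera axes: x right, y down, z forward; pixel columns grow to the right and rows downward; lengths in m; the calibration is good to about 2 mm. A picture is of the moment at which its call begins: read the wrist's pose just before it. There is no depth.
- workorder.job_done(): hands the job in; it is judged then, once.
The state is a dict: "time": time; "q": joint angles; "joint_velocities": joint speeds; "joint_torque": joint torques, N m; "tool_pos": TCP position; "eef_rot": TCP orientation; "contact_force": force on the tool from outside, world axes, zero at the start; "wrist_torque": the same for the moment, N m; "gripper_width": finger opening in m; "grasp_force": force on a finger pad.
Only numpy, scipy, OpenCV 4.12 (cv2) and the standard library are available. Lean on these libraries where they do the work, as an engineer would, in place of code of your own. Each camera call takes 0.05 s, during which the arm holds its last target. There are 200 camera calls.

## Task

The reader on the lab bench must be calibrated: first clear away the bottle left standing on its apron, setting it down upright in its spill tray. Then lift the white reference tile out of its storage tray by the grip rib, tilt it to lie flat against the reader's sloping, sprung measuring plate, lengthways along the plate's long side and centred over the little window, and hold it there flush with a light, steady push that sinks the plate about halfway, for about four seconds while the reading is taken. Finish while still holding it there; do not drop anything, press hard or disturb the other things on the bench.

Things in the scene. Friction and masses are not known exactly. Their poses are not given: they have to be found in the camera images.
- bottle: White plastic buffer bottle, loose, 0.2 kg, 180 mm tall, origin at the centre of its underside. Body 54 mm across up to 120 mm, shoulder and narrow neck, then a grey ribbed screw cap 31 mm across from 149 to 180 mm (a good grip from above). It starts upright on the reader's apron (45 mm above the bench), before the measuring head and in the gripper's way.
- tray: Spill tray for the bottle, fixed: square stainless steel open tray 136 x 136 mm, rim 14 mm high, walls and floor 5 mm thick, empty. Origin at the centre of its underside, z up; its inner floor is 5 mm above the bench.
- dock: Storage tray of the reference tile, fixed: small grey open tray 96 (its x) x 78 (its y) mm, rim 12 mm high, floor and walls 4 mm thick. Origin at the centre of its underside.
- tile: White reference tile in a black holder, loose, 0.09 kg: plate 64 (its x) x 46 (its y) x 7 mm, white ceramic on its flat underside; on its back, in the middle, a grip rib 44 mm long (x), 14 mm thick (y), from 7 to 32 mm above the underside. Origin at the centre of the white underside, z through the rib. It starts white face down on the storage tray's floor.
- reader: Bench-top reflectance reader, fixed: white console 240 mm deep (its x) x 180 mm wide (its y), top 45 mm above the bench; its front half (towards its -x, facing the robot) is the flat apron; two grey cheeks, 120 mm high above the bench, carry the measuring head at the back. Origin at the centre of its underside.
- head: The reader's measuring head: white box 108 (its x, up the slope) x 138 (its y) x 40 mm on a tilt axis between the cheeks, 105 mm above the bench; origin on that axis, z the outward normal of its face. Set at 18 to 30 degrees from level, sloping down towards the reader's front; a stiff friction hinge (6 N m) keeps the tilt against a light push.
- window (a point): Centre of the measuring plate, on its surface: flat aluminium plate 76 (x, up the slope) x 58 mm (y, level), 9 mm proud of the head's sloping face, on springs, with a flush dark window 24 x 16 mm in its middle and no ledge. z is the outward normal; the point moves with the plate. The tile lies right with its origin here, its z along this z, its x along this x (either way round).
- plate (a joint): How far the measuring plate is pressed straight into the head, in m: 0 at rest, 0.007 at its stop. Its springs push back with 1.5 N at once and 1.5 N more for each mm: about 7 N halfway, 12 N at the stop, rigid beyond.
- rack: Bystander: white tube rack 100 x 200 mm with capped sample tubes, 96 mm high, loose. Origin at the centre of its underside. Leave it alone.
- tipbox: Bystander: orange pipette tip box 88 x 125 mm, 64 mm high, loose. Origin at the centre of its underside. Leave it alone.
- pot: Bystander: white specimen pot with a red lid, 62 mm across, 75 mm high, loose. Origin at the centre of its underside. Leave it alone.

How it is judged:
On the way, in this order (a step that is already met when the one before it is completed fails the run):
1. the bottle stands upright in the spill tray, let go (x of bottle in the frame of tray between -0.038 and 0.038 m and y of bottle in the frame of tray between -0.038 and 0.038 m and z of bottle in the frame of tray below 0.012 m and angle between bottle's own z axis and vertical below 0.1 rad and linear speed of bottle below 0.03 m/s and contact force between the fingers and bottle below 0.1 N), for 0.3 s.
2. the tile is lifted out of its storage tray in the gripper (z of tile in the frame of dock above 0.03 m and contact force between the fingers and tile above 2 N), for 0.2 s.
3. the tile is held flush on the measuring plate for the reading (angle between the z axis of tile and the z axis of window, either way round below 0.05 rad and angle between the x axis of tile and the x axis of window, either way round below 0.17 rad and x of tile in the frame of window between -0.01 and 0.01 m and y of tile in the frame of window between -0.01 and 0.01 m and z of tile in the frame of window between -0.002 and 0.002 m and contact force between tile and head above 2.5 N and value of joint plate between 0.0012 and 0.0062 m and contact force between the fingers and tile above 2 N and linear speed of tile below 0.02 m/s), for 3 s.
At the end, for the whole second after the job is handed in: The gripped tile lies on the measuring plate within 0.05 rad and 2 mm, centred within 10 mm along each side, turned under 0.17 rad, pressing over 2.5 N with the plate sunk 1.2 to 6.2 mm, still, so for 3 s and at the end; the bottle stands upright in the spill tray, let go (all of step 1 and all of step 3); the arm keeps its last pose, push and grip.
It fails at once if the bottle is knocked over (angle between bottle's own z axis and vertical above 0.6 rad).
It fails at once if the bottle or the tile is dropped or thrown (over 0.5 m/s out of the fingers) ((contact force between the fingers and bottle below 0.05 N and linear speed of bottle above 0.5 m/s) or (contact force between the fingers and tile below 0.05 N and linear speed of tile above 0.5 m/s)).
It fails at once if the tile is pressed hard on the head (over 40 N) (contact force between tile and head above 40 N).
It fails at once if a bystander is disturbed (moved over 30 mm) (distance of any of rack, tipbox, pot from where it was at the start of the episode above 0.03 m).
It also fails if it takes over 72 s, if anything falls off the work surface, if the arm or the gripper's body presses on something with over 40 N, if the wrist force passes 120 N, or if a joint passes its speed limit or range.

## Working session

There is one attempt and no reset: what is moved stays moved. The work goes in short steps, Python scripts to look and compute and a shell command to move; the robot and the scene stay as the last step left them, time stands still between calls to the robot, and variables do not carry over. Pictures are saved under pics/ and viewed, at most 10 in all, crops included, and the job is handed in when it is done.

```bash
ls; mkdir -p pics; python3 - <<'E'
from station import bot,get_image
import cv2,numpy as np
print(bot.get_state())
for n in("scene","top"):
    d=get_image(n); cv2.imwrite(f"pics/{n}.png",d["frame"]); print(n,d["intrinsics"],d["rvec"],d["tvec"])
    np.savez(f"pics/{n}.npz",**{k:np.array(v) for k,v in d.items()})
a=cv2.imread("pics/top.png")
cv2.imwrite("pics/top2.png",cv2.resize(a,(800,600)))
E
```

```text
pics
{'time': 0.0, 'q': array([-1.28650812e+00,  5.28463636e-01,  1.43390316e+00, -5.64302799e-06,
        1.18138642e+00, -1.78528684e-01]), 'joint_velocities': array([-4.09122608e-04, -6.71217912e-05,  3.97277164e-04,  8.85816153e-04,
        5.19145573e-05,  1.73687631e-03]), 'joint_torque': array([-2.44563225e-04, -4.42347157e+01, -1.78030103e+01, -2.47336320e-04,
        8.34494946e-03, -1.45635721e-05]), 'tool_pos': array([ 0.27886321, -0.55859486,  0.25233484]), 'eef_rot': array([-3.13946551e+00, -3.78542763e-04,  4.62818639e-01]), 'contact_force': array([ 0.31996722,  0.92467367, -0.13901515]), 'wrist_torque': array([ 0.01440336, -0.00837488,  0.01416829]), 'grasp_force': 0.0, 'gripper_width': 0.08552224713235708}
scene [[398.12344342   0.         256.31151203]
 [  0.         398.12344342 200.57570301]
 [  0.           0.           1.        ]] [ 2.0991421   1.49858061 -0.49932815] [-0.29296764 -0.3655849   1.54311675]
top [[363.62115057   0.         254.46364599]
 [  0.         363.62115057 188.71343338]
 [  0.           0.           1.        ]] [ 2.15686568 -2.13051859  0.11788991] [0.10486369 0.61916296 1.18370447]
```

View pics/top2.png

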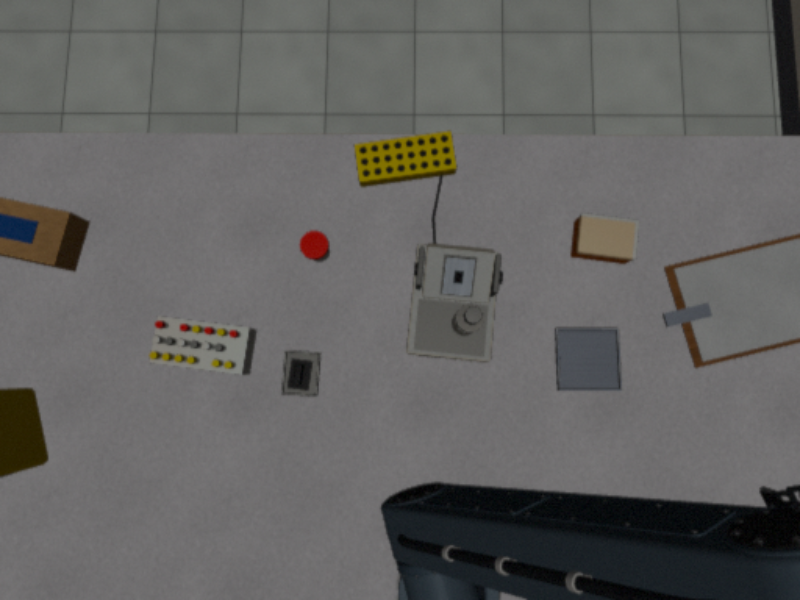

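View pics/scene.png

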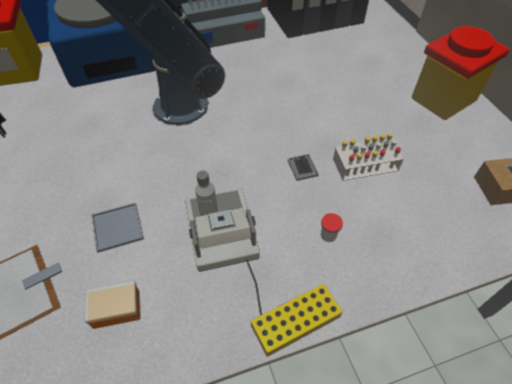

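The top view (800x600 scale) shows the reader around (455,300), the cap at (473,315), the spill tray at (588,358), the dock and tile at (301,373), and the window at (459,276). The slope descends towards the robot. Next I'll cast rays for these.

```bash
cat > h.py <<'E'
import numpy as np,cv2
from scipy.spatial.transform import Rotation as R
def load(n):
    d=np.load(f"pics/{n}.npz"); return d
def ray(d,px):
    Rm=cv2.Rodrigues(d["rvec"])[0]; t=d["tvec"].reshape(3)
    v=Rm.T@np.linalg.inv(d["intrinsics"])@np.array([px[0],px[1],1.]); return -Rm.T@t,v
def onz(d,px,z):
    c,v=ray(d,px); return c+v*(z-c[2])/v[2]
def tri(a,pa,b,pb):
    c1,v1=ray(a,pa);c2,v2=ray(b,pb)
    s=np.linalg.lstsq(np.c_[v1,-v2],c2-c1,rcond=None)[0]
    return (c1+v1*s[0]+c2+v2*s[1])/2
def to_tool(st,p):  # world point in tool frame, mm
    T=R.from_euler('xyz',st["eef_rot"]).as_matrix()
    return 1e3*T.T@(np.array(p)-st["tool_pos"])
def wristpt(d,st,px,z):  # wrist pixel -> world on plane z
    T=R.from_euler('xyz',st["eef_rot"]).as_matrix(); M=np.array(d["mount"])
    v=T@M[:3,:3]@np.linalg.inv(d["intrinsics"])@np.array([px[0],px[1],1.]); c=st["tool_pos"]+T@M[:3,3]
    return c+v*(z-c[2])/v[2]
E
python3 - <<'E'
from h import *
t=load("top");k=.64
def P(n,l,z):
    for p in l: print(n,np.round(onz(t,(p[0]*k,p[1]*k),z),4))
P("cap",[(473,315)],.225)
P("tray",[(556,328),(617,326),(621,389),(557,390)],.014)
P("dock",[(286,351),(321,352),(318,395),(282,394)],.012)
P("reader front",[(407,354),(490,360)],.045)
P("window",[(459,276)],.135)
P("plate",[(446,255),(477,257),(473,297),(443,295)],.135)
P("cheek",[(413,303),(494,309)],.045)
s=load("scene")
print("win",tri(t,(459*k,276*k),s,(221,219)))
print("cap",tri(t,(473*k,315*k),s,(203,175)))
E
```

```text
cap [ 0.5583 -0.0292  0.225 ]
tray [ 0.5525 -0.2328  0.014 ]
tray [ 0.5585 -0.3647  0.014 ]
tray [ 0.4234 -0.3683  0.014 ]
tray [ 0.4193 -0.2319  0.014 ]
dock [0.4951 0.3559 0.012 ]
dock [0.4939 0.2789 0.012 ]
dock [0.4012 0.2825 0.012 ]
dock [0.4022 0.3609 0.012 ]
reader front [0.4911 0.0907 0.045 ]
reader front [ 0.4808 -0.0847  0.045 ]
window [ 0.6449 -0.0116  0.135 ]
plate [0.6873 0.0144 0.135 ]
plate [ 0.6838 -0.0476  0.135 ]
plate [ 0.6029 -0.0393  0.135 ]
plate [0.6063 0.0201 0.135 ]
cheek [0.6002 0.0791 0.045 ]
cheek [ 0.5892 -0.094   0.045 ]
win [ 0.6456441  -0.01163279  0.13077775]
cap [ 0.55857909 -0.02888295  0.2230754 ]
```

```bash
python3 - <<'E'
import cv2,numpy as np
a=cv2.imread("pics/top.png")[145:260,170:410]; b=cv2.imread("pics/scene.png")[140:280,80:350]
a=cv2.resize(a,(720,345),interpolation=3)[:, :720]
cv2.imwrite("pics/c1.png",a)
b=cv2.imread("pics/scene.png")[165:275,170:270]; cv2.imwrite("pics/c2.png",cv2.resize(b,(545,600),interpolation=3))
E
```

```text
(no output)
```

View pics/c2.png

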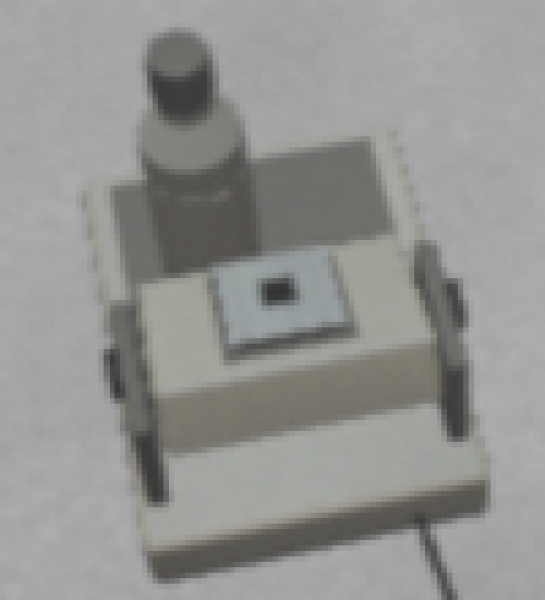

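Close up, the bottle stands on the apron clear of the plate, and the plate with its dark window is visible. First I'll go above the bottle.

```bash
python3 - <<'E'
from h import *
from station import bot
print(to_tool(bot.get_state(),(.5585,-.029,.285)))
E
```

```text
[ 486.68439801 -349.14643961  -31.71182164]
```

```bash
python3 -m creep '[10,-8,-16,0,24,-17,-16,0,25,-18,0,0,25,-18,0,0,25,-18,0,0,25,-18,0,0,25,-18,0,0,25,-18,0,0,25,-18,0,0,25,-18,0,0,25,-18,0,0,25,-18,0,0]' 1 40; python3 -m creep '[25,-18,0,0,25,-18,0,0,25,-18,0,0,25,-18,0,0,25,-18,0,0,25,-18,0,0,25,-18,0,0,25,-18,0,0,0,0,0,0,0,0,0,0]'
python3 - <<'E'
from h import *
from station import bot,get_image
st=bot.get_state();print(st["time"],st["tool_pos"],st["eef_rot"],to_tool(st,(.5585,-.029,.285)))
d=get_image("wrist");cv2.imwrite("pics/w1.png",d["frame"]);print(d["mount"],d["intrinsics"])
np.savez("pics/w1.npz",**{k:np.array(v) for k,v in d.items()})
E
```

```text
time: 1.1
tool_pos: [0.4419, -0.2474, 0.285]
eef_rot: [-3.141, 0.0, 0.463]
contact_force: [0.1, 0.0, -0.3]
gripper_width: 0.0854
grasp_force: 0.0
time: 1.93
tool_pos: [0.5564, -0.0294, 0.2848]
eef_rot: [-3.141, 0.001, 0.466]
contact_force: [-0.3, -0.6, -0.7]
gripper_width: 0.0857
grasp_force: 0.0
1.9333 [ 0.55638171 -0.02937432  0.28479534] [-3.14113732e+00  9.43105791e-04  4.66143473e-01] [ 2.06032953  0.61758152 -0.20688065]
[[ 5.39262991e-04 -9.58701602e-01 -2.84413338e-01  7.33476722e-02]
 [ 9.99999835e-01  5.72880792e-04 -3.50153446e-05 -2.36334899e-04]
 [ 1.96504205e-04 -2.84413272e-01  9.58701753e-01 -1.21101624e-01]
 [ 0.00000000e+00  0.00000000e+00  0.00000000e+00  1.00000000e+00]] [[334.08251135   0.         254.09356011]
 [  0.         334.08251135 193.13569255]
 [  0.           0.           1.        ]]
```

View pics/w1.png

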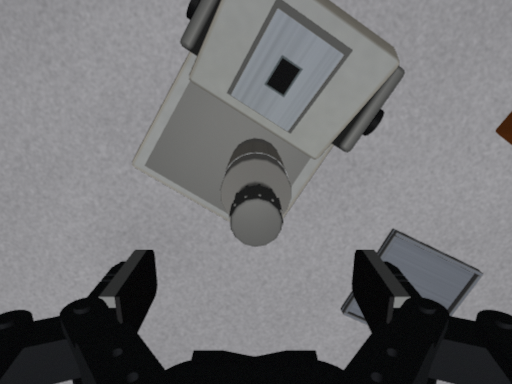

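The wrist view shows the cap top at (256,224), the window at (284,76), and the plate corners at (280,3), (350,52), (291,131) and (230,95).

```bash
python3 - <<'E'
from h import *
from station import bot
d=load("w1");st=bot.get_state()
print(to_tool(st,wristpt(d,st,(256,224),.225)), wristpt(d,st,(256,224),.225))
# window: triangulate by wrist + top rays
t=load("top")
c1,v1=ray(t,(459*.64,276*.64)); a=wristpt(d,st,(284,76),0);b=wristpt(d,st,(284,76),.2)
s=np.linalg.lstsq(np.c_[v1,-(b-a)],a-c1,rcond=None)[0];print(c1+v1*s[0],a+(b-a)*s[1])
a=wristpt(d,st,(291,131),.115)-wristpt(d,st,(230,95),.115);print(np.arctan2(a[0],-a[1]))
print(wristpt(d,st,(284,76),.133))
for z in(.014,): print([wristpt(d,st,p,z) for p in((394,231),(480,272))])
E
```

```text
[ 0.99387412  0.87413253 59.77837539] [ 0.55713856 -0.0307494   0.225     ]
[ 0.64233493 -0.01031676  0.1501283 ] [ 0.64206043 -0.0110378   0.15014504]
-0.05524547587354915
[ 0.64343357 -0.01195866  0.133     ]
[array([ 0.55181805, -0.23021485,  0.014     ]), array([ 0.55362512, -0.3636631 ,  0.014     ])]
```

```bash
python3 -m creep '[1,1,12,0,0,0,15,0,0,0,15,0,0,0,15,0,0,0,15,0,0,0,0,0]'; python3 -m creep '[0,0,0,0,0,0,0,0,0,0,0,0,0,0,0,0,0,0,0,0,0,0,0,0,0,0,0,0,0,0,0,0]' -1 40;  python3 -m creep '[0,0,-5,0,0,0,-10,0,0,0,-15,0,0,0,0,0]'
python3 - <<'E'
from h import *
from station import bot
st=bot.get_state()
print(to_tool(st,(.487,-.299,.243)))
E
```

```text
time: 2.48
tool_pos: [0.555, -0.0323, 0.2105]
eef_rot: [-3.137, 0.006, 0.461]
contact_force: [0.1, 0.0, 0.2]
gripper_width: 0.0854
grasp_force: 0.0
time: 3.15
tool_pos: [0.5581, -0.0312, 0.2144]
eef_rot: [3.141, -0.001, 0.463]
contact_force: [-0.5, 1.2, 6.0]
gripper_width: 0.03
grasp_force: 39.6
time: 3.48
tool_pos: [0.5592, -0.0316, 0.2458]
eef_rot: [3.138, -0.004, 0.463]
contact_force: [0.6, -0.0, -1.8]
gripper_width: 0.0297
grasp_force: 39.9
[-183.98372538  206.97263429    2.7915087 ]
```

```bash
python3 -m creep '[-6,7,0,0,-13,15,0,0,-18,20,0,0,-20,22,0,0,-20,22,0,0,-20,22,0,0,-20,22,0,0,-20,22,0,0,-20,22,0,0,-16,20,0,0,-9,10,0,0,-3,3,0,0]'; python3 -m creep '[0,0,5,0,0,0,12,0,0,0,16,0,0,0,16,0,0,0,10,0,0,0,5,0,0,0,0,0]'
python3 - <<'E'
from h import *
from station import bot
st=bot.get_state()
print(to_tool(st,(.487,-.299,.174)))
E
```

```text
time: 4.48
tool_pos: [0.4835, -0.3016, 0.2425]
eef_rot: [-3.141, 0.001, 0.46]
contact_force: [0.3, 1.2, -2.3]
gripper_width: 0.0301
grasp_force: 40.0
time: 5.07
tool_pos: [0.4841, -0.2974, 0.1779]
eef_rot: [-3.138, 0.001, 0.464]
contact_force: [0.2, -1.5, -2.5]
gripper_width: 0.0301
grasp_force: 40.0
[1.8565121  2.72910137 3.87921251]
```

```bash
python3 -m creep '[0,0,2,0,0,0,2,0,0,0,0.5,0,0,0,0,0,0,0,0,0]'; python3 -m creep '[0,0,0,0,0,0,0,0,0,0,0,0]'
```

```text
time: 5.48
tool_pos: [0.4847, -0.2993, 0.1753]
eef_rot: [3.141, -0.0, 0.463]
contact_force: [0.2, -0.0, -2.5]
gripper_width: 0.0301
grasp_force: 40.0
time: 5.73
tool_pos: [0.4846, -0.2992, 0.175]
eef_rot: [3.141, -0.0, 0.463]
contact_force: [-0.1, 0.3, -3.0]
gripper_width: 0.0299
grasp_force: 40.0
```

```bash
python3 -m creep '[0,0,1,0,0,0,1,0,0,0,0,0,0,0,0,0]'
```

```text
time: 6.07
tool_pos: [0.4849, -0.2993, 0.1744]
eef_rot: [3.14, -0.001, 0.463]
contact_force: [-1.0, 0.8, 6.9]
gripper_width: 0.0302
grasp_force: 41.2
```

The bottle is down. I'll release it, rise, and look.

```bash
python3 -m creep '[0,0,0,0,0,0,0,0,0,0,0,0,0,0,0,0,0,0,0,0,0,0,0,0]' 1; python3 -m creep '[0,0,-10,0,0,0,-15,0,0,0,-20,0,0,0,-20,0,0,0,-15,0,0,0,-10,0,0,0,0,0,0,0,0,0]'
python3 - <<'E'
from h import *
from station import bot,get_image
st=bot.get_state();d=get_image("wrist");w=d["frame"];t=get_image("top")["frame"]
cv2.imwrite("pics/w2.png",np.hstack([cv2.resize(w,(400,300)),cv2.resize(t[150:300,300:500],(400,300))]))
print(st["tool_pos"],st["eef_rot"],to_tool(st,(.448,.320,.26)))
E
```

```text
time: 6.57
tool_pos: [0.4846, -0.2992, 0.1727]
eef_rot: [-3.142, 0.0, 0.463]
contact_force: [-0.1, 0.0, 0.2]
gripper_width: 0.0855
grasp_force: 0.0
time: 7.23
tool_pos: [0.4846, -0.2991, 0.2633]
eef_rot: [3.141, -0.0, 0.463]
contact_force: [-0.7, 0.1, 0.6]
gripper_width: 0.0857
grasp_force: 0.0
[ 0.48455989 -0.29913856  0.26328037] [ 3.14065601e+00 -3.23565496e-04  4.62799367e-01] [ 243.70225417 -570.33426778    2.82502123]
```

View pics/w2.png

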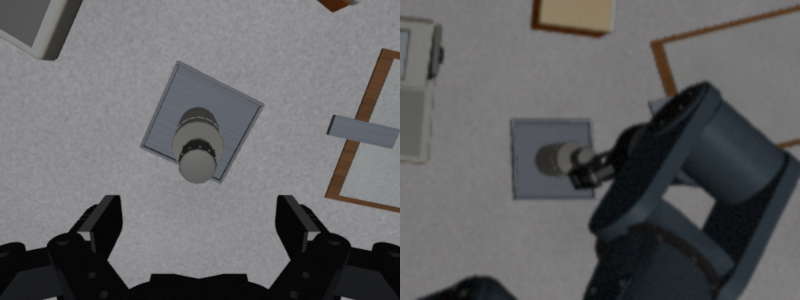

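The bottle stands upright in the tray. Next is the tile's storage tray.

```bash
python3 -m creep '[8,-18,0,0,12,-29,0,0,14,-33,0,0,14,-33,0,0,14,-33,0,0,14,-33,0,0,14,-33,0,0,14,-33,0,0,14,-33,0,0,14,-33,0,0,14,-33,0,0,14,-33,0,0]' >/dev/null; python3 -m creep '[14,-33,0,0,14,-33,0,0,14,-33,0,0,14,-33,0,0,14,-33,0,0,12,-29,0,0,5,-16,0,0.12,0,0,0,0.12,0,0,0,0.12,0,0,0,0.12,0,0,0,0,0,0,0,0]'
python3 - <<'E'
from h import *
from station import bot,get_image
st=bot.get_state();d=get_image("wrist");cv2.imwrite("pics/w3.png",d["frame"])
np.savez("pics/w3.npz",**{k:np.array(v) for k,v in d.items()});np.savez("pics/s3.npz",**{k:np.array(v) for k,v in st.items()})
print(st["tool_pos"],st["eef_rot"],st["q"])
E
```

```text
time: 9.33
tool_pos: [0.4429, 0.3362, 0.2617]
eef_rot: [3.141, 0.002, -0.014]
contact_force: [-0.4, -0.1, -0.1]
gripper_width: 0.0858
grasp_force: 0.0
[0.44294977 0.33619883 0.26169346] [ 3.14054988e+00  2.12269305e-03 -1.40986797e-02] [4.48270891e-01 4.25490172e-01 1.59617152e+00 1.50774946e-05
 1.12229592e+00 2.03315824e+00]
```

View pics/w3.png

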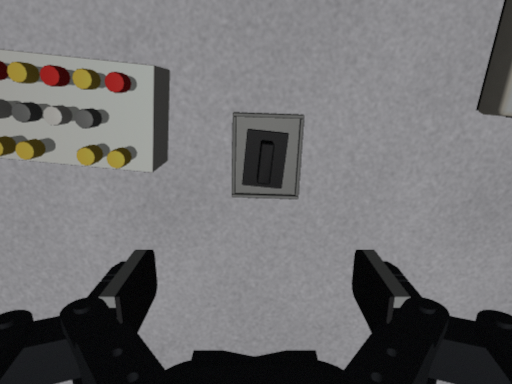

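The tile's black plate has corners at about (249,129), (288,132), (282,188) and (243,184). It is turned slightly in the dock, with the rib in its middle.

```bash
python3 - <<'E'
from h import *
from station import bot
d=load("w3");st=bot.get_state();s=dict(np.load("pics/s3.npz"))
f=d["frame"][100:210,225:310];g=cv2.cvtColor(f,6);m=(g<48).astype(np.uint8)
print(np.percentile(g,[2,10,20,30,50]))
cs,_=cv2.findContours(m,0,2);c=max(cs,key=cv2.contourArea);r=cv2.minAreaRect(c);b=cv2.boxPoints(r)+[225,100];print(cv2.contourArea(c),b)
w=np.array([wristpt(d,s,p,.011) for p in b]);print(w,w.mean(0))
e=[w[1]-w[0],w[2]-w[1]];print([np.linalg.norm(x) for x in e],[np.arctan2(x[1],x[0]) for x in e])
print(to_tool(st,w.mean(0)))
for p in((258,184),(271,184),(262,141),(273,141)): print(wristpt(d,s,p,.036))
E
```

```text
[ 24.  34.  37.  81. 108.]
2108.5 [[241.82178116 183.78218079]
 [247.33663559 128.63366318]
 [287.53465652 132.65346527]
 [282.01980209 187.80198669]]
[[0.4166344  0.35110218 0.011     ]
 [0.47919617 0.34354057 0.011     ]
 [0.47422255 0.29934899 0.011     ]
 [0.41118452 0.30476815 0.011     ]] [0.44530941 0.32468997 0.011     ]
[np.float64(0.06301707903480808), np.float64(0.04447057631417265)] [np.float64(-0.1202829508632187), np.float64(-1.6828713484461142)]
[  2.75162495  11.24875713 250.94533254]
[0.42285823 0.33271525 0.036     ]
[0.42266509 0.31875101 0.036     ]
[0.46886225 0.32810653 0.036     ]
[0.46870637 0.31672494 0.036     ]
```

```bash
python3 -m creep '[-3.5,11,15,0.09,0,0,25,0,0,0,30,0,0,0,30,0,0,0,30,0,0,0,30,0,0,0,20,0,0,0,10,0,0,0,0,0,0,0,0,0]' 1 30; python3 - <<'E'
from h import *
from station import bot
st=bot.get_state();print(to_tool(st,(.4393,.3253,.041)),st["eef_rot"])
E
```

```text
time: 10.22
tool_pos: [0.44, 0.3255, 0.0728]
eef_rot: [3.141, 0.0, -0.106]
contact_force: [0.6, -0.3, 0.3]
gripper_width: 0.0855
grasp_force: 0.0
[-0.7174045   0.23057287 31.82527478] [ 3.14145851e+00  2.15476404e-04 -1.06477033e-01]
```

```bash
python3 -m creep '[0,0,12,0,0,0,12,0,0,0,8,0,0,0,0,0,0,0,0,0]';python3 -m creep '[0,0,0,0,0,0,0,0,0,0,0,0,0,0,0,0,0,0,0,0,0,0,0,0,0,0,0,0,0,0,0,0,0,0,0,0,0,0,0,0]' -1 30; python3 -m creep '[0,0,-6,0,0,0,-14,0,0,0,-20,0,0,0,-20,0,0,0,-15,0,0,0,-10,0,0,0,0,0,0,0,0,0]'
```

```text
time: 10.63
tool_pos: [0.4397, 0.3255, 0.0408]
eef_rot: [3.141, 0.0, -0.107]
contact_force: [0.3, 1.1, -0.2]
gripper_width: 0.0856
grasp_force: 0.0
time: 11.47
tool_pos: [0.44, 0.3256, 0.0411]
eef_rot: [-3.141, -0.001, -0.107]
contact_force: [-0.8, -0.9, 4.2]
gripper_width: 0.0133
grasp_force: 31.5
time: 12.13
tool_pos: [0.4398, 0.3254, 0.126]
eef_rot: [-3.141, -0.0, -0.107]
contact_force: [-0.0, 0.2, -1.1]
gripper_width: 0.0135
grasp_force: 31.0
```

The tile is lifted. I'll go up and over to the reader, with the plate in view.

```bash
python3 -m creep '[0,0,-15,-0.05,0,0,-30,0,0,0,-30,0,6,13,-20,0,11,26,-20,0,13,32,-19,0,13,32,0,0,13,32,0,0,13,32,0,0,13,32,0,0,13,32,0,0,13,32,0,0]'; python3 -m creep '[13,30,0,0,10,22,0,0,7,13,0,0,0,0,0,0,0,0,0,0,0,0,0,0]'
python3 - <<'E'
from h import *
from station import bot,get_image
st=bot.get_state();d=get_image("wrist");cv2.imwrite("pics/w4.png",cv2.resize(d["frame"],(800,600)))
np.savez("pics/w4.npz",**{k:np.array(v) for k,v in d.items()});np.savez("pics/s4.npz",**{k:np.array(v) for k,v in st.items()})
E
```

```text
time: 13.13
tool_pos: [0.532, 0.0551, 0.2582]
eef_rot: [-3.141, 0.003, -0.057]
contact_force: [0.9, 0.2, 0.4]
gripper_width: 0.013
grasp_force: 31.0
time: 13.63
tool_pos: [0.5577, -0.0085, 0.259]
eef_rot: [-3.14, 0.003, -0.056]
contact_force: [-0.0, 0.7, -1.2]
gripper_width: 0.0129
grasp_force: 31.0
```

View pics/w4.png

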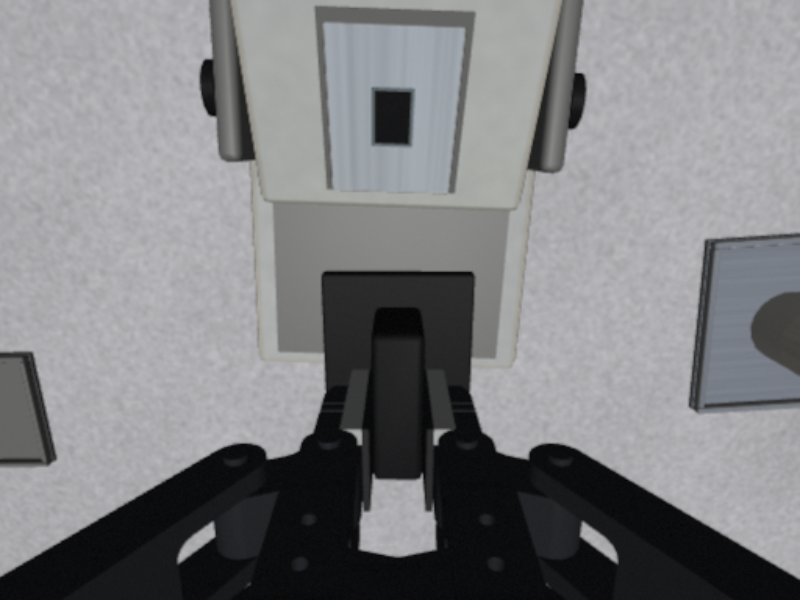

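The wrist view (800x600) shows the tile gripped square. The plate's bright face has corners at (322,22), (467,28), (449,194) and (332,189), and the window is at (392,117).

```bash
python3 - <<'E'
from h import *
d=load("w4");s=dict(np.load("pics/s4.npz"));k=.64
T=np.eye(4);T[:3,:3]=R.from_euler('xyz',s["eef_rot"]).as_matrix();T[:3,3]=s["tool_pos"]
g=cv2.cvtColor(d["frame"],6)
img=np.array([(322,22),(467,28),(449,194),(332,189)],float)*k
im=cv2.cornerSubPix(g,img.astype(np.float32).reshape(-1,1,2),(3,3),(-1,-1),(3,30,.01)).reshape(-1,2);print(im/k)
o=np.array([(38,29,0),(38,-29,0),(-38,-29,0),(-38,29,0)],float)/1e3
for q in(img,im.astype(float)):
  n,rv,tv,er=cv2.solvePnPGeneric(o,q,d["intrinsics"],None,flags=cv2.SOLVEPNP_IPPE)
  for r,t,e in zip(rv,tv,er):
    C=np.eye(4);C[:3,:3]=cv2.Rodrigues(r)[0];C[:3,3]=t.ravel();W=T@d["mount"]@C
    z=W[:3,2];print("pos",W[:3,3].round(4),"tilt",np.arccos(z[2]).round(3),"x",W[:3,0].round(3),"z",z.round(3),e.ravel())
print("window on z=.132",wristpt(d,s,(392*k,117*k),.132))
# tile: far edge top at 7mm above underside
for zt in(.222,.228,.234): print(zt,wristpt(d,s,(322*k,272*k),zt),wristpt(d,s,(473*k,272*k),zt))
E
```

```text
[[322.46585   22.166653]
 [464.4314    27.357403]
 [448.051    192.95718 ]
 [331.8327   189.0071  ]]
pos [ 0.6431 -0.0103  0.1323] tilt 0.467 x [ 0.89 -0.08  0.45] z [-0.446  0.055  0.893] [0.14557373]
pos [ 0.6472 -0.0109  0.1355] tilt 0.371 x [ 0.93  -0.074 -0.361] z [ 0.356 -0.068  0.932] [3.57017492]
pos [ 0.6436 -0.01    0.1287] tilt 0.438 x [ 0.902 -0.079  0.424] z [-0.422  0.042  0.906] [0.20971054]
pos [ 0.6475 -0.0104  0.1315] tilt 0.339 x [ 0.941 -0.073 -0.331] z [ 0.328 -0.057  0.943] [3.14663848]
window on z=.132 [ 0.64335829 -0.01021144  0.132     ]
0.222 [0.59476593 0.01347573 0.222     ] [ 0.59216226 -0.03332705  0.222     ]
0.228 [0.59614546 0.012505   0.228     ] [ 0.59364074 -0.0325191   0.228     ]
0.234 [0.59752499 0.01153428 0.234     ] [ 0.59511922 -0.03171116  0.234     ]
```

Tilt is about 0.45 rad, with the window at (0.643,-0.010,0.131). The tool can't be tilted, so the tile will swing about the jaw line as its upper edge is pressed on the plate.

```bash
python3 - <<'E'
from h import *
from station import bot
st=bot.get_state();print(to_tool(st,(.6363,-.0098,.192)))
E
python3 -m creep '[8,0,0,0.014,16,-2,0,0,20,-2,0,0,18,0,2,0,11,0,8,0,5,0,15,0,0,0,18,0,0,0,14,0,0,0,8,0,0,0,2,0,0,0,0,0,0,0,0,0]' -1 22; python3 - <<'E'
from h import *
from station import bot
st=bot.get_state();print(to_tool(st,(.6363,-.0098,.1865)),st["eef_rot"])
E
```

```text
[78.59428238 -2.75781152 67.11102996]
time: 14.68
tool_pos: [0.6371, -0.0112, 0.1931]
eef_rot: [3.142, -0.001, -0.071]
contact_force: [0.0, 0.3, -1.4]
gripper_width: 0.0132
grasp_force: 31.0
[-0.86570503 -1.36059951  6.5839733 ] [ 3.14155329e+00 -5.24146574e-04 -7.10605551e-02]
```

```bash
for i in 1 2; do python3 -m creep '[0,-0.5,2,0,0,0,2,0,0,0,0,0]' -1 20; done
```

```text
time: 14.93
tool_pos: [0.637, -0.0108, 0.1892]
eef_rot: [3.142, -0.001, -0.071]
contact_force: [-0.3, -0.1, -2.0]
gripper_width: 0.0134
grasp_force: 31.0
time: 15.18
tool_pos: [0.6367, -0.0103, 0.1845]
eef_rot: [-3.142, 0.001, -0.071]
contact_force: [-0.4, 0.6, -1.5]
gripper_width: 0.0129
grasp_force: 31.0
```

```bash
for i in 1; do python3 -m creep '[-0.5,0,2,0,0,0,0,0]';python3 -m creep '[-0.8,0,2,0,0,0,0,0]';python3 -m creep '[-0.8,0,2,0,0,0,0,0]'; done
```

```text
time: 15.35
tool_pos: [0.6362, -0.0102, 0.1824]
eef_rot: [-3.141, 0.001, -0.071]
contact_force: [-0.4, 0.6, -1.1]
gripper_width: 0.0133
grasp_force: 31.0
time: 15.52
tool_pos: [0.6356, -0.0103, 0.1807]
eef_rot: [3.142, 0.0, -0.071]
contact_force: [-0.9, 0.3, 0.8]
gripper_width: 0.0131
grasp_force: 31.2
time: 15.68
tool_pos: [0.6352, -0.0103, 0.1792]
eef_rot: [3.141, -0.001, -0.071]
contact_force: [-1.2, -0.9, 2.6]
gripper_width: 0.0132
grasp_force: 31.4
```

```bash
python3 -m creep '[-0.8,0,2,0,0,0,0,0]';python3 -m creep '[-0.7,0,2,0,0,0,0,0]';python3 -m creep '[-0.7,0,2,0,0,0,0,0]'
```

```text
time: 15.85
tool_pos: [0.6347, -0.0103, 0.1775]
eef_rot: [3.141, -0.002, -0.071]
contact_force: [-0.3, -1.1, 4.8]
gripper_width: 0.0134
grasp_force: 31.7
time: 16.02
tool_pos: [0.6344, -0.0103, 0.1758]
eef_rot: [3.141, -0.003, -0.071]
contact_force: [-0.4, -0.1, 7.5]
gripper_width: 0.0133
grasp_force: 31.9
time: 16.18
tool_pos: [0.6343, -0.0103, 0.1744]
eef_rot: [3.141, -0.005, -0.071]
contact_force: [-0.6, -0.3, 8.0]
gripper_width: 0.013
grasp_force: 32.2
```

```bash
python3 -m creep '[-0.6,0,2,0,0,0,0,0]';python3 -m creep '[-0.5,0,2,0,0,0,0,0]';python3 -m creep '[-0.4,0,2,0,0,0,0,0,0,0,0,0]'
python3 - <<'E'
from h import *
from station import bot,get_image
st=bot.get_state();d=get_image("wrist");s=get_image("scene");np.savez("pics/w5.npz",**{k:np.array(v) for k,v in d.items()});np.savez("pics/s5.npz",**{k:np.array(v) for k,v in st.items()})
cv2.imwrite("pics/w5.png",np.hstack([cv2.resize(d["frame"][:300,100:400],(400,400)),cv2.resize(s["frame"][165:265,180:280],(400,400),interpolation=2)]))
E
```

```text
time: 16.35
tool_pos: [0.6332, -0.0102, 0.1724]
eef_rot: [3.141, -0.003, -0.071]
contact_force: [-1.0, -0.1, 8.9]
gripper_width: 0.0135
grasp_force: 32.4
time: 16.52
tool_pos: [0.6321, -0.0102, 0.1702]
eef_rot: [3.141, -0.002, -0.071]
contact_force: [-1.5, 0.1, 9.0]
gripper_width: 0.013
grasp_force: 32.6
time: 16.77
tool_pos: [0.6314, -0.0101, 0.1683]
eef_rot: [3.141, -0.001, -0.071]
contact_force: [-2.0, -0.3, 8.9]
gripper_width: 0.0133
grasp_force: 32.9
```

View pics/w5.png

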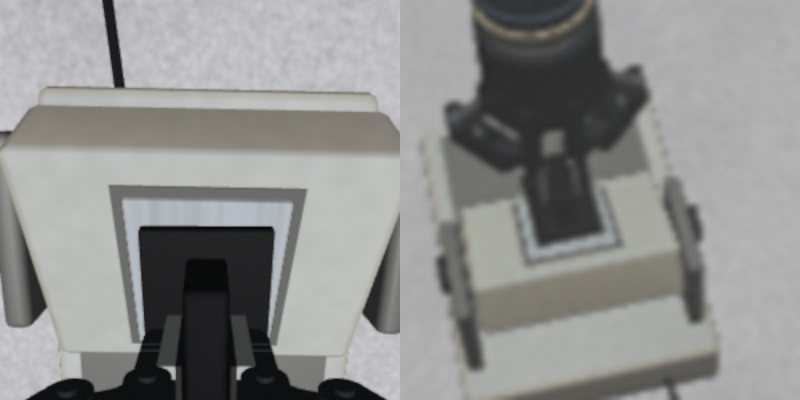

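The tile is swinging at a steady ~9 N. Sideways it is centred on the plate (tile 139–273 against plate 123–292 in the crop). I'll keep going down.

```bash
python3 -m creep '[-0.4,0,2,0,0,0,0,0]';python3 -m creep '[-0.3,0,2,0,0,0,0,0]';python3 -m creep '[-0.3,0,1.5,0,0,0,0,0,0,0,0,0]'
```

```text
time: 17.03
tool_pos: [0.6307, -0.01, 0.1661]
eef_rot: [3.141, -0.001, -0.071]
contact_force: [-3.2, -0.2, 8.9]
gripper_width: 0.0134
grasp_force: 33.2
time: 17.2
tool_pos: [0.63, -0.01, 0.1639]
eef_rot: [3.141, 0.001, -0.071]
contact_force: [-3.5, -0.2, 8.9]
gripper_width: 0.0133
grasp_force: 33.5
time: 17.45
tool_pos: [0.6295, -0.01, 0.1625]
eef_rot: [3.141, 0.001, -0.071]
contact_force: [-4.4, -0.7, 8.7]
gripper_width: 0.0134
grasp_force: 33.8
```

```bash
python3 -m creep '[-0.2,0,1,0,0,0,0,0]';python3 -m creep '[-0.2,0,1,0,0,0,0,0]';python3 -m creep '[-0.1,0,1,0,0,0,0,0,0,0,0,0]'
```

```text
time: 17.62
tool_pos: [0.6293, -0.0099, 0.1615]
eef_rot: [3.141, 0.001, -0.071]
contact_force: [-4.0, 0.3, 9.2]
gripper_width: 0.0132
grasp_force: 33.9
time: 17.78
tool_pos: [0.629, -0.0099, 0.1605]
eef_rot: [3.141, 0.001, -0.071]
contact_force: [-4.3, 0.1, 9.0]
gripper_width: 0.0135
grasp_force: 34.1
time: 18.03
tool_pos: [0.6288, -0.0099, 0.1595]
eef_rot: [3.141, 0.002, -0.071]
contact_force: [-3.9, -0.6, 9.7]
gripper_width: 0.013
grasp_force: 34.3
```

```bash
python3 -m creep '[-0.1,0,1,0,0,0,0,0]';python3 -m creep '[-0.1,0,1,0,0,0,0,0]';python3 -m creep '[0,0,1,0,0,0,0,0,0,0,0,0]'
```

```text
time: 18.2
tool_pos: [0.6285, -0.0099, 0.1584]
eef_rot: [3.141, 0.002, -0.071]
contact_force: [-4.3, 0.0, 9.9]
gripper_width: 0.0131
grasp_force: 34.5
time: 18.37
tool_pos: [0.6283, -0.0099, 0.1573]
eef_rot: [3.141, 0.002, -0.071]
contact_force: [-5.0, -0.7, 8.8]
gripper_width: 0.0133
grasp_force: 34.7
time: 18.62
tool_pos: [0.6281, -0.0098, 0.1563]
eef_rot: [3.141, 0.003, -0.071]
contact_force: [-4.4, -0.3, 10.1]
gripper_width: 0.0133
grasp_force: 34.9
```

```bash
python3 - <<'E'
from h import *
from station import bot,get_image
st=bot.get_state();d=get_image("wrist");np.savez("pics/w6.npz",**{k:np.array(v) for k,v in d.items()});np.savez("pics/s6.npz",**{k:np.array(v) for k,v in st.items()})
f=d["frame"][110:310,155:355]; f=cv2.convertScaleAbs(f,alpha=2.2,beta=20)
cv2.imwrite("pics/w6.png",cv2.resize(f,(600,600),interpolation=2))
E
```

```text
(no output)
```

View pics/w6.png

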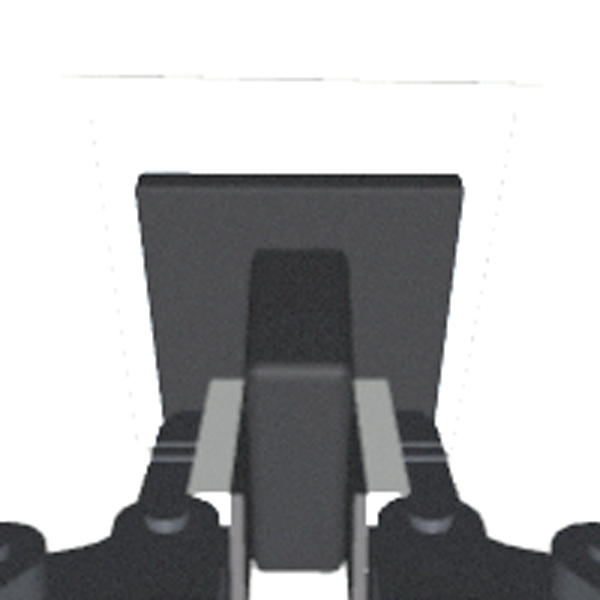

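The tile is tilted on the plate. In the crop, the far edge of its back is at row ~188, the far edge of its underside at row 176, and the rib top spans rows 372 to 570. A PnP fit will give its tilt and place.

```bash
cat > tp.py <<'E'
from h import *
def tilepose(d,s,px):
    T=np.eye(4);T[:3,:3]=R.from_euler('xyz',s["eef_rot"]).as_matrix();T[:3,3]=s["tool_pos"]
    o=np.array([(32,23,7),(32,-23,7),(32,23,0),(32,-23,0),(22,7,32),(22,-7,32),(-22,7,32),(-22,-7,32),(22,7,7),(22,-7,7)],float)/1e3
    q=np.array(px,float)/3+[155,110]
    ok,r,t=cv2.solvePnP(o,q,d["intrinsics"],None)
    e=cv2.projectPoints(o,r,t,d["intrinsics"],None)[0].reshape(-1,2)-q
    C=np.eye(4);C[:3,:3]=cv2.Rodrigues(r)[0];C[:3,3]=t.ravel();W=T@d["mount"]@C
    print("tile",W[:3,3].round(4),"tilt",np.arccos(W[2,2]).round(3),"x",W[:3,0].round(3),"z",W[:3,2].round(3));print(e.round(1).tolist())
    tool=np.linalg.inv(T)@W; print("in tool mm",(tool[:3,3]*1e3).round(1))
E
python3 - <<'E'
from tp import *
tilepose(load("w6"),dict(np.load("pics/s6.npz")),[(140,188),(461,188),(138,176),(462,176),(252,372),(353,372),(254,570),(346,570),(254,250),(347,250)])
E
```

```text
tile [ 0.6409 -0.0103  0.1203] tilt 0.38 x [ 0.926 -0.071  0.371] z [-0.37   0.018  0.929]
[[-0.4, 2.5], [0.5, 2.4], [2.1, -2.7], [-2.0, -2.7], [-1.3, -0.2], [1.3, -0.3], [0.4, 0.4], [-0.4, 0.3], [-0.3, 0.2], [0.2, 0.1]]
in tool mm [12.9 -0.4 36. ]
```

```bash
python3 - <<'E'
from h import *
d=load("w6");g=cv2.cvtColor(d["frame"],6).astype(int)
print("cols 225/285 rows 130-175"); print(g[130:176,225].tolist());print(g[130:176,285].tolist())
print("row 185 cols 180-210",g[185,175:210].tolist());print("row185 300-340",g[185,300:340].tolist())
print("row 160",g[160,175:205].tolist(),g[160,305:340].tolist())
print("cols 245 rows 160-200",g[160:200,225].tolist())
print("rib", g[225:310,255].tolist())
E
```

```text
cols 225/285 rows 130-175
[189, 190, 190, 188, 170, 120, 102, 109, 109, 110, 109, 109, 109, 114, 132, 159, 179, 184, 184, 184, 184, 184, 184, 183, 184, 184, 184, 185, 185, 185, 184, 184, 184, 184, 184, 185, 170, 115, 14, 14, 15, 17, 24, 29, 29, 26]
[191, 191, 191, 191, 191, 171, 121, 103, 109, 110, 109, 110, 109, 109, 111, 125, 156, 182, 189, 190, 189, 190, 189, 190, 189, 190, 189, 188, 190, 189, 190, 189, 189, 189, 189, 189, 174, 116, 16, 14, 17, 15, 21, 29, 28, 28]
row 185 cols 180-210 [191, 191, 191, 192, 193, 192, 193, 173, 128, 109, 109, 109, 109, 109, 110, 101, 127, 174, 187, 188, 189, 188, 187, 186, 185, 157, 79, 24, 24, 24, 26, 26, 25, 28, 26]
row185 300-340 [25, 26, 25, 27, 27, 26, 25, 25, 91, 156, 182, 182, 184, 186, 189, 190, 189, 181, 149, 108, 109, 109, 109, 109, 109, 109, 112, 152, 190, 189, 190, 189, 190, 190, 190, 190, 190, 190, 190, 191]
row 160 [191, 191, 191, 167, 114, 108, 109, 110, 109, 109, 109, 110, 131, 165, 179, 188, 188, 188, 189, 188, 186, 184, 184, 183, 183, 182, 183, 186, 189, 189] [183, 182, 182, 184, 186, 185, 183, 181, 180, 181, 181, 183, 185, 188, 190, 190, 188, 180, 146, 101, 109, 109, 109, 109, 109, 109, 109, 142, 184, 191, 191, 192, 192, 192, 192]
cols 245 rows 160-200 [184, 184, 184, 184, 184, 185, 170, 115, 14, 14, 15, 17, 24, 29, 29, 26, 27, 27, 24, 26, 25, 27, 25, 26, 26, 25, 27, 28, 27, 25, 25, 25, 27, 27, 27, 25, 26, 27, 25, 26]
rib [16, 16, 11, 15, 16, 19, 24, 30, 36, 37, 33, 29, 26, 25, 27, 26, 26, 27, 27, 27, 27, 26, 26, 27, 27, 25, 27, 26, 26, 26, 27, 27, 26, 25, 26, 25, 25, 27, 27, 26, 25, 27, 27, 25, 25, 26, 26, 25, 26, 27, 26, 27, 26, 27, 26, 27, 27, 27, 27, 27, 27, 26, 26, 26, 25, 26, 26, 26, 25, 24, 25, 26, 26, 26, 26, 63, 107, 124, 123, 123, 123, 121, 121, 122, 121]
```

```bash
python3 -m creep '[0.2,0,1,0,0,0,0,0]';python3 -m creep '[0.2,0,1,0,0,0,0,0]';python3 -m creep '[0.2,0,1,0,0,0,0,0,0,0,0,0]'
python3 - <<'E'
from tp import *
import tp
d=load("w6");s=dict(np.load("pics/s6.npz"))
T=np.eye(4);T[:3,:3]=R.from_euler('xyz',s["eef_rot"]).as_matrix();T[:3,3]=s["tool_pos"]
o=np.array([(32,23,7),(32,-23,7),(22,7,32),(22,-7,32),(-22,7,32),(-22,-7,32),(22,7,7),(22,-7,7)],float)/1e3
q=np.array([(139,186),(461,186),(251,366),(353,366),(254,570),(346,570),(252,250),(347,250)])/3+[155,110]
def go(o,q):
    ok,r,t=cv2.solvePnP(o,q,d["intrinsics"],None)
    e=cv2.projectPoints(o,r,t,d["intrinsics"],None)[0].reshape(-1,2)-q
    C=np.eye(4);C[:3,:3]=cv2.Rodrigues(r)[0];C[:3,3]=t.ravel();W=T@d["mount"]@C
    print(W[:3,3].round(4),np.arccos(W[2,2]).round(3),W[:3,0].round(3),abs(e).max());return W
W=go(o,q)
# plate: far corners and points of the sides cut by row 185
def sec(th,dep=0): pass
c,v0=None,None
for z in(.125,.130,.135):
    a=[wristpt(d,s,p,z) for p in((185.1,143.8),(325,146.9))];print("far corners",z,a[0].round(4),a[1].round(4),np.linalg.norm(a[0]-a[1]).round(4))
for z in (.14,.145): 
    a=[wristpt(d,s,p,z) for p in((185.1,143.8),(325,146.9))];print("far corners",z,a[0].round(4),a[1].round(4),np.linalg.norm(a[0]-a[1]).round(4))
print("tile far underside edge", (W@[.032,0,0,1]).round(4), "back edge",(W@[.032,0,.007,1]).round(4))
E
```

```text
time: 18.83
tool_pos: [0.628, -0.0098, 0.1552]
eef_rot: [3.141, 0.004, -0.071]
contact_force: [-5.6, -0.5, 9.4]
gripper_width: 0.0131
grasp_force: 35.2
time: 19.0
tool_pos: [0.6278, -0.0098, 0.1541]
eef_rot: [3.141, 0.005, -0.071]
contact_force: [-5.7, -0.5, 10.2]
gripper_width: 0.0133
grasp_force: 35.5
time: 19.25
tool_pos: [0.6277, -0.0098, 0.1535]
eef_rot: [3.141, 0.005, -0.071]
contact_force: [-7.0, 0.3, 12.7]
gripper_width: 0.0133
grasp_force: 36.0
[ 0.6413 -0.0103  0.1207] 0.364 [ 0.932 -0.07   0.356] 1.563228228286249
far corners 0.125 [0.6815 0.0186 0.125 ] [ 0.6756 -0.0449  0.125 ] 0.0638
far corners 0.13 [0.6821 0.0175 0.13  ] [ 0.6764 -0.0439  0.13  ] 0.0617
far corners 0.135 [0.6828 0.0164 0.135 ] [ 0.6773 -0.0429  0.135 ] 0.0596
far corners 0.14 [0.6834 0.0154 0.14  ] [ 0.6781 -0.0419  0.14  ] 0.0575
far corners 0.145 [0.6841 0.0143 0.145 ] [ 0.6789 -0.0409  0.145 ] 0.0554
tile far underside edge [ 0.6711 -0.0125  0.1321  1.    ] back edge [ 0.6686 -0.0124  0.1386  1.    ]
```

The force is now rising past the spring stop, so the tile has come flush. One small press will confirm it. Then I'll back off to half depth and slide ~5 mm up the slope, since the tile sits a little low.

```bash
python3 -m creep '[0.1,0,0.7,0,0,0,0,0,0,0,0,0]'; python3 -m creep '[-0.4,0,-0.9,0,-0.4,0,-0.9,0,-0.4,0,-0.9,0,0,0,0,0,0,0,0,0]';python3 -m creep '[0.9,0,-0.4,0,0.9,0,-0.4,0,0.9,0,-0.4,0,0.9,0,-0.4,0,0.9,0,-0.4,0,0,0,0,0,0,0,0,0]'
```

```text
time: 19.5
tool_pos: [0.6277, -0.0098, 0.1534]
eef_rot: [3.141, 0.005, -0.071]
contact_force: [-8.1, 0.3, 14.9]
gripper_width: 0.0134
grasp_force: 36.5
time: 19.92
tool_pos: [0.6271, -0.0097, 0.1548]
eef_rot: [3.141, 0.004, -0.071]
contact_force: [-4.9, -0.7, 7.1]
gripper_width: 0.0129
grasp_force: 35.4
time: 20.5
tool_pos: [0.6293, -0.0094, 0.1557]
eef_rot: [-3.141, 0.01, -0.071]
contact_force: [-8.2, -0.3, 7.0]
gripper_width: 0.0136
grasp_force: 35.2
```

```bash
python3 -m creep '[-0.3,0,-0.7,0,-0.3,0,-0.7,0,-0.4,0,-0.7,0,0,0,0,0,0,0,0,0,0,0,0,0]'
cat > meas.py <<'E'
from h import *
from station import bot,get_image
st=bot.get_state();d=get_image("wrist")
g=cv2.cvtColor(d["frame"],6).astype(float)
def cross(prof,lev,start): # first sub-pixel crossing
    for i in range(len(prof)-1):
        if (prof[i]-lev)*(prof[i+1]-lev)<=0: return start+i+(lev-prof[i])/(prof[i+1]-prof[i])
# far plate edge (grey band->white) and tile far edge (white->black, then black->back) at 3 columns
for c in(225,240,270,285):
    p=g[:,c]; tile=next(r for r in range(130,200) if p[r]<60)
    te=cross(p[tile-5:tile+3],95,tile-5); up=tile-6
    while p[up]>150: up-=1
    pe=up+(150-p[up])/(p[up+1]-p[up]); be=cross(p[tile+1:tile+12],22,tile+1)
    print(c,"plate",round(pe,2),"tile",round(te,2),"back",be)
for r in(160,180,190,200):
    p=g[r]; c=255 if g[r,240]<60 else None
    if c is None: print(r,"no tile"); continue
    L=240
    while p[L]<95: L-=1
    Rr=270
    while p[Rr]<95: Rr+=1
    l=L-3
    while p[l]>150:l-=1
    q=Rr+3
    while p[q]>150:q+=1
    print(r,"plate",l,q,"tile",L,Rr)
print(st["time"],st["tool_pos"].round(4),st["eef_rot"].round(3),st["contact_force"].round(1))
np.savez("pics/wm.npz",**{k:np.array(v) for k,v in d.items()});np.savez("pics/sm.npz",**{k:np.array(v) for k,v in st.items()})
f=cv2.convertScaleAbs(d["frame"][110:310,155:355],alpha=2.2,beta=20);cv2.imwrite("pics/wm.png",cv2.resize(f,(600,600),interpolation=2))
E
python3 meas.py
```

```text
time: 21.0
tool_pos: [0.629, -0.0093, 0.1577]
eef_rot: [-3.141, 0.008, -0.071]
contact_force: [-5.8, 0.9, 4.1]
gripper_width: 0.0137
grasp_force: 34.9
225 plate 149.94 tile 167.56 back 172.8
240 plate 150.22 tile 167.53 back 172.83333333333334
270 plate 150.68 tile 167.83 back 173.0
285 plate 151.04 tile 167.83 back 173.0
160 no tile
180 plate 190 322 tile 199 310
190 plate 192 320 tile 200 309
200 plate 193 318 tile 201 307
21.0 [ 0.629  -0.0093  0.1577] [-3.141  0.008 -0.071] [-5.8  0.9  4.1]
```

N is about 7 N and the tile–plate end gap ~6.5 mm against 6 ideal, so it is centred. I'll check flushness by comparing the vanishing points of the plate's and tile's long edges.

```bash
cat > vp.py <<'E'
from h import *
import sys
d=load(sys.argv[1]);s=dict(np.load(sys.argv[2]));g=cv2.cvtColor(d["frame"],6).astype(float)
E={k:[] for k in("pl","pr","tl","tr")}
def sub(p,i,j,lev): return i+(lev-p[i])/(p[j]-p[i])*(j-i)
for r in range(152,226):
    p=g[r]
    if p[235]<60 and r>176:
        a=235
        while p[a]<105:a-=1
        E["tl"].append((sub(p,a,a+1,105),r)); st=a-4
        b=275
        while p[b]<105:b+=1
        E["tr"].append((sub(p,b,b-1,105),r)); sb=b+4
    else: st,sb=235,275
    a=st
    while p[a]>148 and a>150:a-=1
    E["pl"].append((sub(p,a,a+1,148),r))
    b=sb
    while p[b]>148 and b<360:b+=1
    E["pr"].append((sub(p,b,b-1,148),r))
L={}
for k,v in E.items():
    v=np.array(v);w=np.ones(len(v),bool)
    for _ in range(5):
        c=np.polyfit(v[w,1],v[w,0],1);e=v[:,0]-np.polyval(c,v[:,1]);w=abs(e)<max(.35,2*np.median(abs(e)))
    L[k]=c;print(k,c.round(4),w.sum(),len(v),e[w].std().round(3))
T=R.from_euler('xyz',s["eef_rot"]).as_matrix()@d["mount"][:3,:3]
for a,b in(("pl","pr"),("tl","tr")):
    r=(L[b][1]-L[a][1])/(L[a][0]-L[b][0]);c=np.polyval(L[a],r)
    v=T@np.linalg.inv(d["intrinsics"])@[c,r,1];v/=np.linalg.norm(v)*-np.sign(v[0]) if v[0]<0 else np.linalg.norm(v)
    print(a,"x axis",v.round(3),"tilt",np.arcsin(v[2]).round(4),"yaw",np.arctan2(v[1],v[0]).round(4))
E
python3 vp.py wm sm; python3 vp.py w6 s6
```

```text
Traceback (most recent call last):
  File "vp.py", line 3, in <module>
    d=load(sys.argv[1]);s=dict(np.load(sys.argv[2]));g=cv2.cvtColor(d["frame"],6).astype(float)
                               ~~~~~~~^^^^^^^^^^^^^
FileNotFoundError: [Errno 2] No such file or directory: 'sm'
Traceback (most recent call last):
  File "vp.py", line 3, in <module>
    d=load(sys.argv[1]);s=dict(np.load(sys.argv[2]));g=cv2.cvtColor(d["frame"],6).astype(float)
                               ~~~~~~~^^^^^^^^^^^^^
FileNotFoundError: [Errno 2] No such file or directory: 's6'
```

```bash
python3 vp.py wm pics/sm.npz; python3 vp.py w6 pics/s6.npz
```

```text
vp.py:5: RuntimeWarning: divide by zero encountered in scalar divide
  def sub(p,i,j,lev): return i+(lev-p[i])/(p[j]-p[i])*(j-i)
Traceback (most recent call last):
  File "vp.py", line 26, in <module>
    c=np.polyfit(v[w,1],v[w,0],1);e=v[:,0]-np.polyval(c,v[:,1]);w=abs(e)<max(.35,2*np.median(abs(e)))
TypeError: expected non-empty vector for x
vp.py:5: RuntimeWarning: divide by zero encountered in scalar divide
  def sub(p,i,j,lev): return i+(lev-p[i])/(p[j]-p[i])*(j-i)
Traceback (most recent call last):
  File "vp.py", line 26, in <module>
    c=np.polyfit(v[w,1],v[w,0],1);e=v[:,0]-np.polyval(c,v[:,1]);w=abs(e)<max(.35,2*np.median(abs(e)))
TypeError: expected non-empty vector for x
```

```bash
sed -i 's/^    else: st,sb=235,275/    elif p[235]<150: continue\n    else: st,sb=235,275/; s/v=np.array(v);w=/v=np.array(v);v=v[np.isfinite(v[:,0])];w=/' vp.py
python3 vp.py wm pics/sm.npz 2>/dev/null; python3 vp.py w6 pics/s6.npz 2>/dev/null
```

```text
pl [1.439000e-01 1.649498e+02] 64 65 0.196
pr [-1.991000e-01  3.575888e+02] 64 65 0.155
tl [1.393000e-01 1.739936e+02] 49 49 0.095
tr [-1.451000e-01  3.360473e+02] 49 49 0.083
pl x axis [-0.901  0.081 -0.425] tilt -0.4395 yaw 3.0523
tl x axis [-0.907  0.066 -0.416] tilt -0.4286 yaw 3.0692
pl [1.416000e-01 1.650718e+02] 64 64 0.199
pr [-1.914000e-01  3.535252e+02] 64 64 0.162
tl [1.227000e-01 1.779497e+02] 49 49 0.088
tr [-1.270000e-01  3.316704e+02] 49 49 0.089
pl x axis [-0.901  0.081 -0.425] tilt -0.4392 yaw 3.0517
tl x axis [-0.927  0.066 -0.369] tilt -0.3777 yaw 3.07
```

Plate tilt is 0.440 and tile 0.429, with a yaw difference of 0.017, so the tile is flush. I'll hold for the reading.

```bash
for i in 1 2 3 4; do python3 -m creep '[0,0,0,0,0,0,0,0,0,0,0,0,0,0,0,0,0,0,0,0,0,0,0,0,0,0,0,0,0,0,0,0,0,0,0,0,0,0,0,0,0,0,0,0,0,0,0,0]' | grep -v rot; done; python3 meas.py; python3 vp.py wm pics/sm.npz 2>/dev/null | grep tilt
python3 -c "
from station import get_image;import cv2
cv2.imwrite('pics/fin.png',cv2.resize(get_image('top')['frame'],(800,600)))"
```

```text
time: 22.05
tool_pos: [0.629, -0.0093, 0.1577]
contact_force: [-6.4, 1.2, 5.1]
gripper_width: 0.0133
grasp_force: 34.9
time: 23.05
tool_pos: [0.6291, -0.0093, 0.1577]
contact_force: [-5.1, 1.3, 4.0]
gripper_width: 0.013
grasp_force: 34.9
time: 24.05
tool_pos: [0.629, -0.0093, 0.1577]
contact_force: [-6.1, 0.8, 4.9]
gripper_width: 0.0136
grasp_force: 34.9
time: 25.05
tool_pos: [0.629, -0.0093, 0.1577]
contact_force: [-5.7, -0.1, 4.5]
gripper_width: 0.0133
grasp_force: 34.9
225 plate 149.94 tile 167.55 back 172.5
240 plate 150.21 tile 167.53 back 172.71428571428572
270 plate 150.7 tile 167.83 back 173.0
285 plate 151.1 tile 167.83 back 173.11111111111111
160 no tile
180 plate 190 322 tile 199 310
190 plate 192 320 tile 200 309
200 plate 193 318 tile 201 307
25.05 [ 0.629  -0.0093  0.1577] [-3.141  0.008 -0.071] [-5.7 -0.1  4.5]
pl x axis [-0.901  0.081 -0.425] tilt -0.4393 yaw 3.0524
tl x axis [-0.907  0.066 -0.416] tilt -0.4286 yaw 3.0693
```

View pics/fin.png

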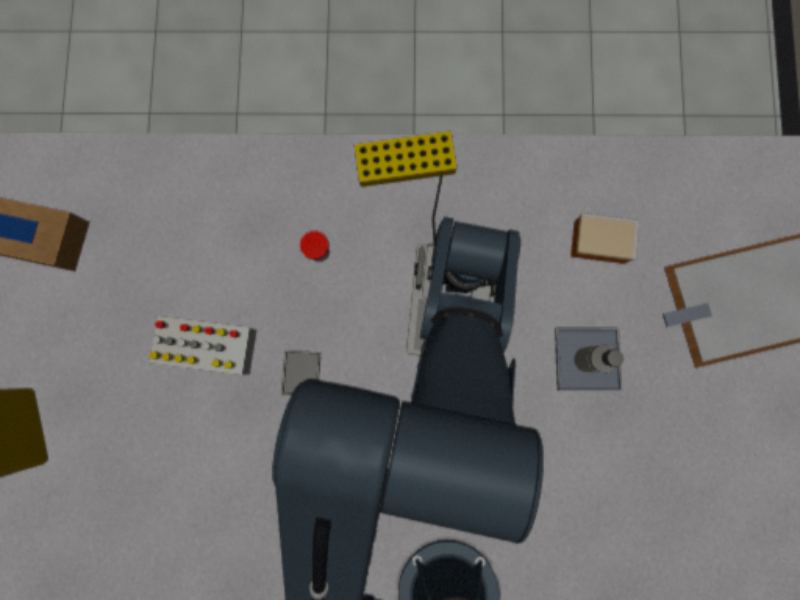

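The bottle stands upright in its tray at about (590,358), the bystanders haven't moved, and the hold is steady at ~7 N with the tile flush. Handing in.

```bash
python3 -c "
from station import workorder;print(workorder.job_done())"
```

```text
the job is handed in; nothing more can be done
None
```

The job is handed in: the bottle stands upright in its spill tray, and the arm is still holding the tile flush (about 0.01 rad off) and centred on the measuring plate with a steady push of about 7 N, held over 4 s at hand-in; the verdict itself was not shown.

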